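# Balance a loaded sample bar on a fulcrum edge

## Robot

A 6-joint arm with a two-finger parallel gripper is mounted at the origin on the work surface. World frame = base frame: x ahead of the robot, y to its left, z up, the work surface at z = 0. Lengths are in m, angles in rad, forces in N, time in s.
With the tool pointing down it reaches from about 0.4 to 0.825 m from the base axis. Payload 7 kg.
Tool frame: the origin (TCP) lies between the finger pads; the fingertips stand 17 mm ahead of it and the grasp point (between the pads) lies 2 mm behind it (manip.tip_reach is the z of the fingertips in the tool frame, in m); z points along the fingers, x is the direction in which the jaws open and shut, and the axes are right-handed (so a half turn about z gives the same grasp; the last joint's range is limited). The gripper opens to 85 mm and grips with 20 to 120 N. Pads are 22 mm wide; open, the fingers measure 114 mm over their backs; the gripper's body (76 mm by 85 mm) begins 54 mm behind the grasp point. The pads swing forward as they close: fully open they stand 13 mm farther back than shut.
Start: joints at [0.288, 0.359, 0.012, 0, -1.224, -0.288], TCP at [0.675, -0, 0.248] pointing down, gripper open.
Joint ranges: [-3.07, 3.07], [-1.43, 2.12], [-1.02, 1.25], [-3.03, 1.67], [-3.05, -0], [-3.03, 3.03]. Speed limits (rad/s): [2.39, 2.39, 3.01, 3.14, 3.14, 3.14].

## Interface

Orientations are given as a unit quaternion [w, x, y, z].
In Python, from cell import manip gives the robot as it stands.
- The arm moves only by the tool step_arm, never from a script. Its argument "series" is a list of rows, each a list of 2 entries, a list of its own where there are three numbers: the shift along the tool's x, y, z in m, then the turn, a rotation vector about the tool's x, y, z in rad. A call has 1 to 8 rows; each row is the pose to reach, as a shift and turn from the pose measured when the call began, along the tool's axes at that moment; what a row does not reach only later rows make up. A row lasts 1/10 s, in which the tool goes at most 50 mm and 8.59 degrees, less where a joint would pass 70% of its speed; a pose out of reach is approached as far as the arm can. A call with a gripper value outside its range is refused whole. "gripper" is the gripper's target within -1 to 1 (shut at 1, half-way at 0, fully open at -1), set as the call begins (left out, the last holds). The fingers move at their own pace and stop on an object; "grip_force" is the grip in N (left out, the last holds). Time passes only in rows, so rows that repeat a pose let the fingers close. It gives the time, the measured TCP pose, the force and the opening at its end, in the units of the state.
- manip.get_obs(): the state, without advancing time (a new reading comes with each control period).
- manip.read_camera(name): name is "scene" or "side" or "wrist"; returns a dict with "frame" (420x560x3 uint8, blue, green, red), "fx", "fy", "cx", "cy" (pixels), "extrinsics" (4x4, takes a point from world to camera coordinates); the wrist camera has in their place "T_tool_cam" (4x4, takes a point from camera to tool coordinates, whose origin is the TCP and whose axes are the tool frame's). Camera axes: x right, y down, z forward; pixel columns grow to the right and rows downward; lengths in m; the calibration is good to about 2 mm. The wrist camera is an equidistant fisheye: a pixel r from the principal point sees the ray r / f radians off the axis. A picture is of the moment at which its call begins: read the wrist's pose just before it. There is no depth.
- manip.hand_in(): hands the job in, once; it reports no verdict.
The state is a dict: "t": time; "q": joint angles; "qvel": joint speeds; "joint_efforts": joint torques, N m; "eef_pos": TCP position; "orientation": TCP orientation; "wrist_force": force on the tool from outside, world axes, zero at the start; "wrist_torque": the same for the moment, N m; "finger_gap": finger opening in m.
Only numpy, scipy, OpenCV 4.12 (cv2) and the standard library are available. Lean on these libraries where they do the work, as an engineer would, in place of code of your own. Each camera call takes 0.05 s, during which the arm holds its last target. There are 200 camera calls.

## Task

Lift the graduated aluminium bar with the red end capsule off its rack and set it gently, crosswise, on the brass edge of the balancing stand, feeling for its balance point so that once released it stays level on the edge alone, clear of both rubber stops. Never press hard on the stand, do not drop the bar, and leave the jars, the dish and the scoop where they are.

Things in the scene. Friction and masses are not known exactly. Their poses are not given: they have to be found in the camera images.
- bar: Loose straight bar on the rack: 360 mm long (y), 22 wide (x), 16 high (z), aluminium with black cross marks every 20 mm on top (widest at mid-length); its last 40 mm at +y are a red capsule of the same section. Origin: underside, mid-length. 0.26 to 0.45 kg; the capsule's fill is unknown: the balance point lies 18 to 72 mm from the origin towards the red end.
- rack: Fixed rack: blue base plate 70 x 270 x 10 mm with two white posts, 18 mm thick along y, at y = -115 and +115 mm; the bar lies on their tops at 40 mm height between lips 6 mm high, 26 mm apart. Between the posts the bar is free, 30 mm above the plate. Origin: centre of the underside; y along the bar.
- stand: Fixed, delicate balancing stand (press at most 20 N): grey plate 80 x 250 x 12 mm, in its middle a dark foot 44 x 30 mm up to 35 mm height, on it a dark blade 30 x 10 mm with the brass edge on top. Two rubber-topped stops at y = -100 and +100 mm, 12 mm thick along y, 40 mm wide, tops at 63 mm, catch a bar that tips. Origin: centre of the underside. The bar must lie along the stand's y.
- edge (a point): Centre of the top of the brass fulcrum edge when level, 70 mm above the table: a bar 40 mm wide along x, 14 mm along y, 8 mm high, that can rock with the load on a pin along x 8 mm below this point. Axes as the stand's. The bar is balanced when its balance point is within some 3 mm of this point along y.
- rocker (a joint): Rocking angle of the brass edge (rad): 0 level, positive when its +y side is up; range -0.12 to 0.12. A weak damped spring (0.38 N m per rad; about 0.32 net of a bar lying on it) levels it when empty, so a bar lying on it tilts in proportion to how far its balance point is off: roughly 0.03 to 0.05 rad for 4 mm, settling within 1 s; a stop is met at 0.07.
- reagent: Bystander: white plastic jar, 60 mm diameter, 100 mm high, red label. Origin: centre of the underside.
- sample_jar: Bystander: amber jar, 52 mm diameter, 90 mm high, blue cap. Origin: centre of the underside.
- dish: Bystander: white ceramic bowl, 100 mm diameter, 25 mm high. Origin: centre of the underside.
- scoop: Bystander: small steel spoon, 160 mm long, lying on the table. Origin: on its underside.

How it is judged:
By the outcome, as a careful person would: the job done as asked, in the order asked, and still so for the second after the job is handed in, with the robot touching nothing.
It also fails if it takes over 64 s, if anything falls off the work surface, if the arm or the gripper's body presses on something with over 40 N, if the wrist force passes 120 N, or if a joint passes its speed limit or range.

## Working session

There is one attempt and no reset: what is moved stays moved. The work goes in short steps, Python scripts to look and compute and a tool call to move; the robot and the scene stay as the last step left them, time stands still between calls to the robot, and variables do not carry over. Pictures are saved under pics/ and viewed, about 8 in all and at most 12, crops included, and the job is handed in when it is done.

Besides the shell and the picture viewer there is one more tool, called by a JSON object that holds its "api" and its "payload". step_arm: Moves the arm, as the interface text tells. Its arguments: {"type":"object","properties":{"series":{"type":"array"},"gripper":{"type":"number"},"grip_force":{"type":"number"}},"required":["series"]}

```bash
mkdir -p pics; ls
cat > h.py <<'E'
import numpy as np,cv2,json
from cell import manip
from scipy.spatial.transform import Rotation as R
def toolT():
    o=manip.get_obs();q=o['orientation'];T=np.eye(4)
    T[:3,:3]=R.from_quat([q[1],q[2],q[3],q[0]]).as_matrix();T[:3,3]=o['eef_pos'];return T
def snap(n,f):
    c=manip.read_camera(n);cv2.imwrite('pics/'+f+'.png',c['frame'])
    d={k:(np.array(v).tolist()) for k,v in c.items() if k!='frame'}
    json.dump(d,open('pics/'+f+'.json','w'));return c
def ray(f,u,v):
    c=json.load(open('pics/'+f+'.json'));E=np.linalg.inv(np.array(c['extrinsics']))
    d=E[:3,:3]@np.array([(u-c['cx'])/c['fx'],(v-c['cy'])/c['fy'],1]);return E[:3,3],d
def at(f,u,v,z):
    p,d=ray(f,u,v);return p+d*(z-p[2])/d[2]
def proj(f,P):
    c=json.load(open('pics/'+f+'.json'));E=np.array(c['extrinsics']);p=E[:3,:3]@P+E[:3,3]
    return np.array([c['fx']*p[0]/p[2]+c['cx'],c['fy']*p[1]/p[2]+c['cy']])
E
python3 - <<'E'
from h import *
print(manip.get_obs());print(toolT().round(3))
a=snap('scene','s0');b=snap('side','d0');w=snap('wrist','w0')
print(open('pics/w0.json').read());
for f in('s0','d0'):print(np.linalg.inv(np.array(json.load(open(f'pics/{f}.json'))['extrinsics'])).round(3), json.load(open(f'pics/{f}.json'))['fx'])
cv2.imwrite('pics/sd.png',np.hstack([a['frame'],b['frame']])[:, :]if 0 else a['frame'])
E
```

```text
pics
{'t': 0.0, 'q': array([ 2.88091866e-01,  3.59412779e-01,  1.10549371e-02, -3.44370058e-04,
       -1.22414570e+00, -2.88147411e-01]), 'qvel': array([-0.00098633,  0.00026039, -0.00062357,  0.00047125, -0.001092  ,
        0.00021031]), 'joint_efforts': array([ 2.55543900e-04, -5.83324420e+01,  2.93422562e+01,  6.93659976e+00,
       -6.00149287e-03, -1.14765509e-06]), 'eef_pos': array([ 6.74529605e-01, -3.65527318e-05,  2.47346275e-01]), 'orientation': array([-8.64423978e-04,  8.64105880e-05,  9.99999619e-01, -8.73330784e-05]), 'wrist_force': array([ 0.0103801 , -0.49355978,  0.08818483]), 'wrist_torque': array([ 0.0118454 , -0.03197529,  0.05116178]), 'finger_gap': 0.08557516463307069}
[[-1.     0.    -0.002  0.675]
 [ 0.     1.    -0.    -0.   ]
 [ 0.002 -0.    -1.     0.247]
 [ 0.     0.     0.     1.   ]]
{"fx": 325.19226210127806, "fy": 325.19226210127806, "cx": 278.7134414116104, "cy": 209.88835497070727, "T_tool_cam": [[0.9999995325493354, 0.0009175570079002393, -0.00030494302436765103, -0.0002695196310564807], [-0.0007722661209942823, 0.9477126602277667, 0.3191239841332022, -0.08257891478850575], [0.0005818128128718175, -0.31912359946131713, 0.9477129258170449, -0.12592210224342776], [0.0, 0.0, 0.0, 1.0]]}
[[ 0.779  0.364 -0.51   1.23 ]
 [ 0.627 -0.443  0.641 -0.769]
 [ 0.007 -0.819 -0.573  0.788]
 [ 0.     0.     0.     1.   ]] 491.5553207062467
[[ 8.200e-01 -4.050e-01  4.040e-01  1.600e-02]
 [-5.730e-01 -5.820e-01  5.780e-01 -8.520e-01]
 [ 1.000e-03 -7.050e-01 -7.090e-01  1.145e+00]
 [ 0.000e+00  0.000e+00  0.000e+00  1.000e+00]] 531.1298451819148
```

View pics/s0.png

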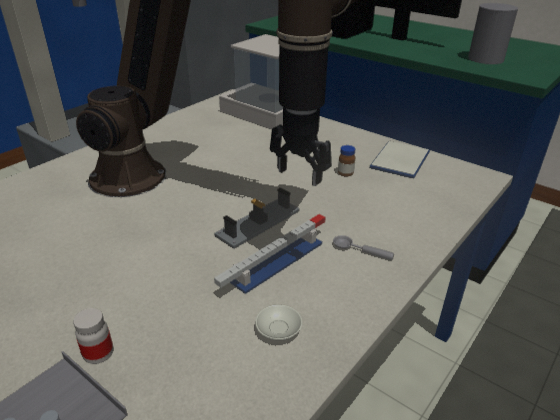

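View pics/d0.png

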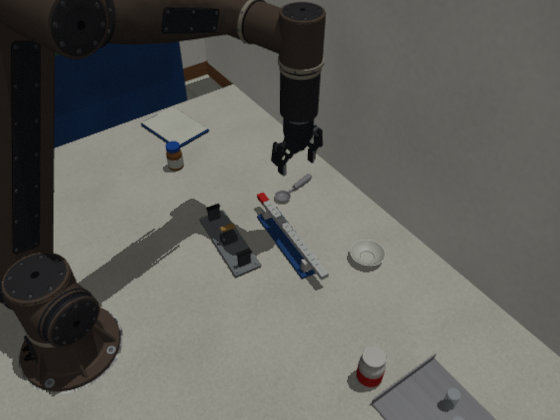

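The scene shows the bar on its rack (red end near (318,220), other end (220,277)) with the stand beside it, edge near (258,207). The side view shows the same, with the red end at (262,197) and the edge at (227,229). I'll enlarge both.

Run:
```python
import cv2
s=cv2.imread('pics/s0.png')[180:300,205:335];d=cv2.imread('pics/d0.png')[185:285,195:335]
cv2.imwrite('pics/c1.png',cv2.resize(s,None,fx=5,fy=5,interpolation=2))
cv2.imwrite('pics/c2.png',cv2.resize(d,None,fx=5,fy=5,interpolation=2))
```

```text
(no output)
```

View pics/c1.png

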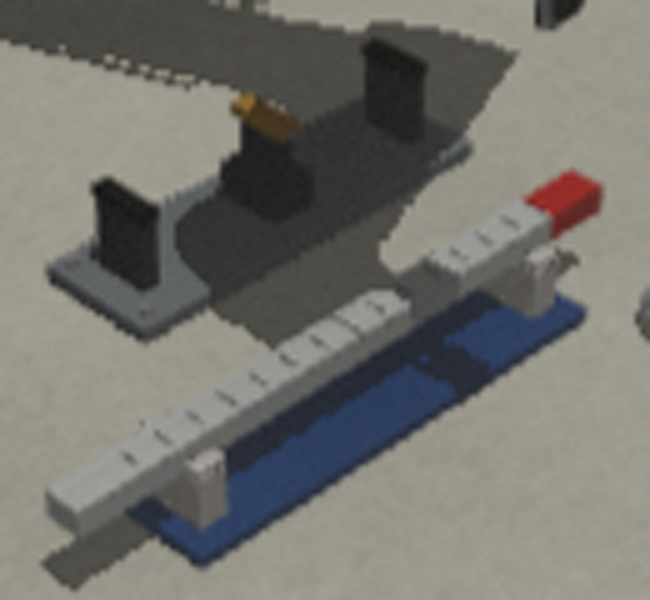

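View pics/c2.png

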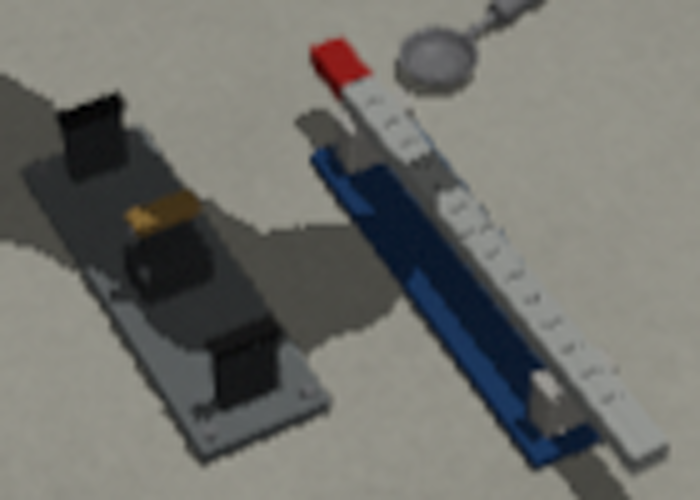

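Run:
```python
from h import *
def S(u,v,z):return at('s0',205+u/5-.4,180+v/5-.4,z)[:2]
def D(u,v,z):return at('d0',195+u/5-.4,185+v/5-.4,z)[:2]
def ln(n,a,b):
    d=b-a;print(n,a.round(4),b.round(4),'mid',((a+b)/2).round(4),'len',np.linalg.norm(d).round(4),'ang',np.degrees(np.arctan2(d[1],d[0])).round(2))
ln('bar S L',S(48,490,.056),S(575,172,.056)); ln('bar S R',S(80,513,.056),S(602,186,.056))
ln('bar D L',D(628,458,.056),D(312,48,.056)); ln('bar D R',D(665,448,.056),D(345,40,.056))
ln('edge S',S(237,98,.07),S(300,128,.07)); ln('edge D',D(127,212,.07),D(198,197,.07))
ln('stops S',(S(95,183,.063)+S(157,212,.063))/2,(S(365,42,.063)+S(427,68,.063))/2)
ln('stops D',(D(208,345,.063)+D(280,325,.063))/2,(D(58,110,.063)+D(122,95,.063))/2)
ln('plate S',S(48,268,.012),S(145,333,.012)); ln('plate D',D(205,458,.012),D(328,402,.012))
```

```text
bar S L [ 0.604  -0.2107] [0.6406 0.1472] mid [ 0.6223 -0.0318] len 0.3597 ang 84.15
bar S R [ 0.6257 -0.2126] [0.6592 0.1454] mid [ 0.6424 -0.0336] len 0.3595 ang 84.65
bar D L [ 0.6005 -0.212 ] [0.6379 0.1427] mid [ 0.6192 -0.0347] len 0.3566 ang 83.97
bar D R [ 0.6204 -0.2178] [0.6582 0.1372] mid [ 0.6393 -0.0403] len 0.357 ang 83.92
edge S [0.4682 0.0718] [0.514  0.0707] mid [0.4911 0.0713] len 0.0458 ang -1.39
edge D [0.4712 0.0766] [0.5098 0.0639] mid [0.4905 0.0702] len 0.0407 ang -18.28
stops S [ 0.4798 -0.0288] [0.5    0.1712] mid [0.4899 0.0712] len 0.201 ang 84.23
stops D [ 0.4793 -0.0321] [0.5016 0.1714] mid [0.4904 0.0697] len 0.2047 ang 83.74
plate S [ 0.4406 -0.051 ] [ 0.519  -0.0595] mid [ 0.4798 -0.0553] len 0.0789 ang -6.22
plate D [ 0.4368 -0.0555] [ 0.5129 -0.061 ] mid [ 0.4748 -0.0583] len 0.0763 ang -4.13
```

{"api": "step_arm", "payload": {"series": [[[0.013, 0.004, 0.04], [0, 0, 0.035]], [[0.026, 0.008, 0.08], [0, 0, 0.07]], [[0.039, 0.011, 0.117], [0, 0, 0.101]], [[0.039, 0.011, 0.117], [0, 0, 0.101]], [[0.039, 0.011, 0.117], [0, 0, 0.101]]], "gripper": -1, "grip_force": 50}}

```text
t: 0.65
eef_pos: [0.636, 0.0109, 0.1311]
orientation: [-0.001, 0.05, 0.999, -0.001]
wrist_force: [1.1, 0.2, 0.9]
finger_gap: 0.0856
```

Run:
```python
from h import *
T=toolT();print(T.round(4));c=snap('wrist','w1');np.save('pics/w1T.npy',T)
o=manip.get_obs();print(o['t'],o['wrist_force'],o['wrist_torque'])
```

```text
[[-0.9951  0.0992 -0.0017  0.636 ]
 [ 0.0992  0.9951 -0.0011  0.0109]
 [ 0.0016 -0.0013 -1.      0.1311]
 [ 0.      0.      0.      1.    ]]
0.7 [1.69980905 0.39683179 1.24200521] [ 0.01919357 -0.08949362 -0.02948307]
```

View pics/w1.png

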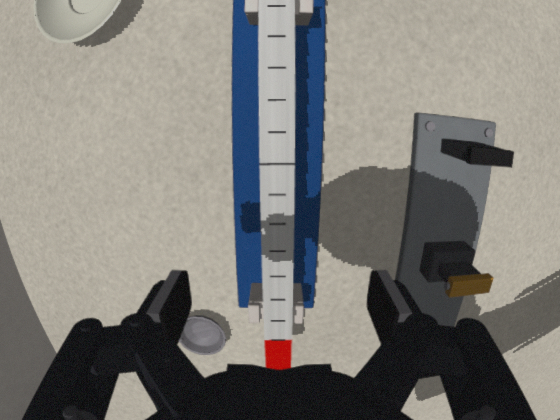

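The wrist view shows the bar centred under the open jaws: mid mark at (277,163), red joint at (278,341). The brass edge is at (469,285).

```bash
cat >> h.py <<'E'
def wat(f,u,v,z):
    c=json.load(open('pics/'+f+'.json'));T=np.load('pics/'+f+'T.npy')@np.array(c['T_tool_cam'])
    x=np.array([u-c['cx'],v-c['cy']]);r=np.linalg.norm(x);t=r/c['fx']
    d=T[:3,:3]@np.r_[x/r*np.sin(t),np.cos(t)];p=T[:3,3];return p+d*(z-p[2])/d[2]
E
python3 - <<'E'
from h import *
W=lambda u,v,z:wat('w1',u,v,z)[:2].round(4)
print('mid',W(277,163,.056),'red joint',W(278,341,.056),'left far',W(260,20,.056),W(295,20,.056))
print('edge',W(447,280,.07),W(491,279,.07),W(469,285,.07), 'stop',W(442,147,.063),W(512,158,.063))
print('platecorners',W(416,114,.012),W(495,122,.012))
E
```

```text
mid [ 0.6328 -0.0349] red joint [0.6464 0.1068] left far [ 0.6342 -0.1257] [ 0.6131 -0.1236]
edge [0.5158 0.0581] [0.4726 0.0654] [0.4942 0.0667] stop [ 0.5244 -0.0388] [ 0.4619 -0.0292]
platecorners [ 0.5207 -0.058 ] [ 0.4406 -0.0511]
```

{"api": "step_arm", "payload": {"series": [[[0, 0, 0.04], [0, 0, 0]], [[0, 0, 0.065], [0, 0, 0]], [[0, 0, 0.073], [0, 0, 0]], [[0, 0, 0.073], [0, 0, 0]]], "gripper": -1}}

```text
t: 1.1
eef_pos: [0.6382, 0.011, 0.0599]
orientation: [0.001, 0.05, 0.999, -0.0]
wrist_force: [0.0, 0.6, 0.4]
finger_gap: 0.0856
```

{"api": "step_arm", "payload": {"series": [[[0, 0, 0], [0, 0, 0]], [[0, 0, 0], [0, 0, 0]], [[0, 0, 0], [0, 0, 0]], [[0, 0, 0], [0, 0, 0]], [[0, 0, 0], [0, 0, 0]], [[0, 0, 0], [0, 0, 0]], [[0, 0, 0], [0, 0, 0]], [[0, 0, 0], [0, 0, 0]]], "gripper": 1, "grip_force": 50}}

```text
t: 1.9
eef_pos: [0.6384, 0.011, 0.0608]
orientation: [0.001, 0.049, 0.999, -0.0]
wrist_force: [-1.9, 0.3, 6.4]
finger_gap: 0.0206
```

```bash
cat >> h.py <<'E'
def wr(n=1):
    o=manip.get_obs();print(o['t'],'F',o['wrist_force'].round(2),'M',o['wrist_torque'].round(4),'gap',round(o['finger_gap'],4),'p',o['eef_pos'].round(4));return o
E
python3 -c "
from h import *
wr()"
```

```text
1.9 F [-1.87  0.26  6.42] M [ 0.2035  0.7924 -0.1042] gap 0.0206 p [0.6384 0.011  0.0608]
```

{"api": "step_arm", "payload": {"series": [[[0, 0, -0.008], [0, 0, 0]], [[0, 0, -0.025], [0, 0, 0]], [[0, 0, -0.05], [0, 0, 0]], [[0, 0, -0.075], [0, 0, 0]], [[0, 0, -0.08], [0, 0, 0]], [[0, 0, -0.08], [0, 0, 0]], [[0, 0, -0.08], [0, 0, 0]]]}}

```text
t: 2.6
eef_pos: [0.6373, 0.011, 0.1394]
orientation: [0.0, 0.05, 0.999, -0.0]
wrist_force: [-0.7, 0.2, -4.6]
finger_gap: 0.0206
```

```bash
python3 -c "
from h import *
np.save('pics/w2T.npy',toolT());snap('wrist','w2')
F=[];M=[]
for i in range(14):
    manip.read_camera('wrist');o=manip.get_obs();F.append(o['wrist_force']);M.append(o['wrist_torque'])
wr();print(np.mean(F,0),np.std(F,0),np.mean(M,0),np.std(M,0));print(toolT().round(4))
M=np.array(M);print(toolT()[:3,:3].T@M.mean(0))
"
```

```text
3.35 F [ 1.29 -0.   -4.08] M [0.006  0.018  0.0287] gap 0.0206 p [0.6383 0.0111 0.1409]
[ 0.24406136  0.01844642 -3.65778269] [0.57907745 0.57697655 0.31378914] [-0.00820598  0.00698883  0.00220109] [0.02587259 0.02390185 0.02503783]
[[-9.951e-01  9.890e-02  2.400e-03  6.383e-01]
 [ 9.890e-02  9.951e-01 -5.000e-04  1.110e-02]
 [-2.400e-03 -2.000e-04 -1.000e+00  1.409e-01]
 [ 0.000e+00  0.000e+00  0.000e+00  1.000e+00]]
[ 0.00885168  0.00614246 -0.00222362]
```

View pics/w2.png

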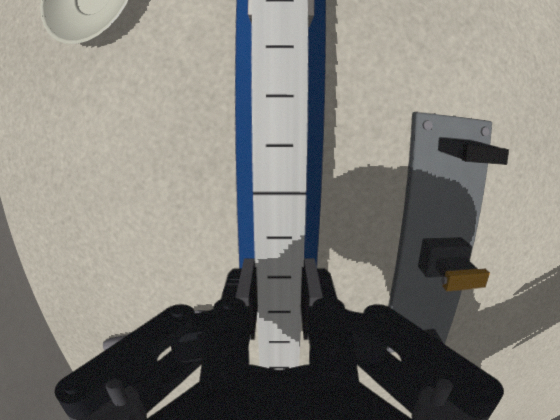

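{"api": "step_arm", "payload": {"series": [[[0.02, 0.006, 0], [0, 0, 0]], [[0.055, 0.015, 0], [0, 0, 0]], [[0.09, 0.025, 0], [0, 0, 0]], [[0.125, 0.035, 0], [0, 0, 0]], [[0.146, 0.04, 0.0], [0, 0, 0]], [[0.152, 0.042, 0.0], [0, 0, 0]], [[0.152, 0.042, 0.0], [0, 0, 0]], [[0.152, 0.042, 0.0], [0, 0, 0]]]}}

```text
t: 4.15
eef_pos: [0.4922, 0.0681, 0.141]
orientation: [0.002, 0.049, 0.999, 0.0]
wrist_force: [0.3, -1.0, -4.5]
finger_gap: 0.0205
```

```bash
python3 -c "
from h import *
np.save('pics/w3T.npy',toolT());w=snap('wrist','w3');s=snap('scene','s3');d=snap('side','d3')
print(toolT().round(4));wr()
a=cv2.resize(s['frame'][130:280,180:340],(400,375),interpolation=2);b=cv2.resize(d['frame'][150:300,150:310],(400,375),interpolation=2)
cv2.imwrite('pics/m3.png',np.hstack([a,b]))
"
```

```text
[[-9.950e-01  9.950e-02  2.200e-03  4.919e-01]
 [ 9.950e-02  9.950e-01 -7.000e-04  6.770e-02]
 [-2.300e-03 -4.000e-04 -1.000e+00  1.404e-01]
 [ 0.000e+00  0.000e+00  0.000e+00  1.000e+00]]
4.3 F [ 0.39 -0.67 -4.03] M [-0.0517  0.0199 -0.0423] gap 0.0205 p [0.4919 0.0677 0.1404]
```

View pics/m3.png

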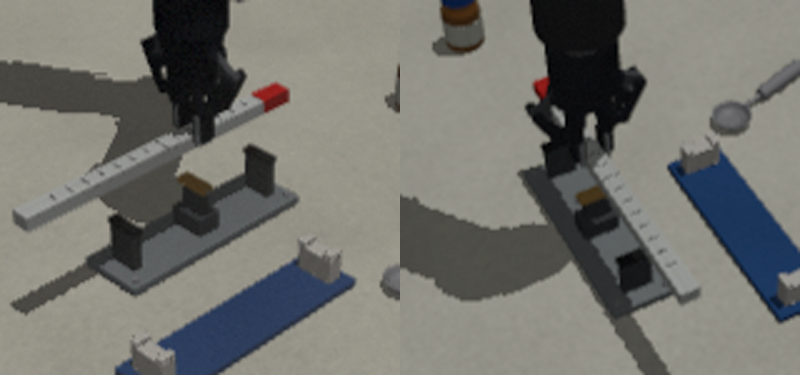

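{"api": "step_arm", "payload": {"series": [[[0, 0, 0.015], [0, 0, 0]], [[0, 0, 0.035], [0, 0, 0]], [[0, 0, 0.043], [0, 0, 0]], [[0, 0, 0.046], [0, 0, 0]], [[0, 0, 0.046], [0, 0, 0]], [[0, 0, 0.046], [0, 0, 0]], [[0, 0, 0.046], [0, 0, 0]]]}}

```text
t: 5.0
eef_pos: [0.4925, 0.0679, 0.0951]
orientation: [0.002, 0.05, 0.999, 0.0]
wrist_force: [0.0, 0.4, -3.3]
finger_gap: 0.0205
```

```bash
cat >> h.py <<'E'
def avg(n=6):
    F=[];M=[];P=[]
    for i in range(n):
        manip.read_camera('wrist');o=manip.get_obs();F.append(o['wrist_force']);M.append(o['wrist_torque']);P.append(o['eef_pos'])
    print(o['t'],'F',np.mean(F,0).round(2),'M',np.mean(M,0).round(4),'p',np.mean(P,0).round(4),'gap',round(o['finger_gap'],4))
E
python3 -c "
from h import *
avg()"
```

```text
5.3 F [-0.01  0.21 -3.2 ] M [-0.0404  0.0203  0.0107] p [0.4923 0.0678 0.0948] gap 0.0207
```

```bash
python3 -c "
from h import *
avg(30)"
```

```text
6.8 F [ 0.13 -0.02 -3.89] M [-0.0083  0.0303  0.0046] p [0.492  0.0677 0.0944] gap 0.0206
```

{"api": "step_arm", "payload": {"series": [[[0, 0, 0.001], [0, 0, 0]], [[0, 0, 0.002], [0, 0, 0]], [[0, 0, 0.003], [0, 0, 0]], [[0, 0, 0.003], [0, 0, 0]], [[0, 0, 0.003], [0, 0, 0]]]}}

```text
t: 7.3
eef_pos: [0.492, 0.0677, 0.0913]
orientation: [0.001, 0.05, 0.999, -0.0]
wrist_force: [-0.4, 0.4, -3.7]
finger_gap: 0.0206
```

```bash
python3 -c "
from h import *
avg(4)"
```

```text
7.5 F [-0.18  0.15 -4.08] M [-0.0211  0.0119 -0.0137] p [0.4921 0.0677 0.0914] gap 0.0207
```

{"api": "step_arm", "payload": {"series": [[[0, 0, 0.0005], [0, 0, 0]], [[0, 0, 0.001], [0, 0, 0]], [[0, 0, 0.001], [0, 0, 0]], [[0, 0, 0.001], [0, 0, 0]]]}}

```text
t: 7.9
eef_pos: [0.4922, 0.0677, 0.0908]
orientation: [0.001, 0.05, 0.999, -0.0]
wrist_force: [-2.8, -1.2, 3.8]
finger_gap: 0.0205
```

```bash
python3 -c "
from h import *
avg(4)"
```

```text
8.1 F [-2.45  0.4   5.19] M [ 0.0497  1.0983 -0.0321] p [0.4922 0.0677 0.0907] gap 0.0208
```

{"api": "step_arm", "payload": {"series": [[[0, 0, -0.0004], [0, 0, 0]], [[0, 0, -0.0004], [0, 0, 0]], [[0, 0, -0.0004], [0, 0, 0]]]}}

```text
t: 8.4
eef_pos: [0.4921, 0.0677, 0.0908]
orientation: [0.001, 0.05, 0.999, -0.0]
wrist_force: [0.6, -0.7, -3.8]
finger_gap: 0.0206
```

```bash
python3 -c "
from h import *
avg(4)"
```

```text
8.6 F [ 0.29 -0.19 -3.76] M [-0.0172  0.0354  0.0096] p [0.4921 0.0677 0.0909] gap 0.0207
```

{"api": "step_arm", "payload": {"series": [[[0, 0, 0.0002], [0, 0, 0]], [[0, 0, 0.0002], [0, 0, 0]]]}}

```text
t: 8.8
eef_pos: [0.4921, 0.0677, 0.0908]
orientation: [0.001, 0.05, 0.999, -0.0]
wrist_force: [-1.0, -0.4, -0.7]
finger_gap: 0.0205
```

{"api": "step_arm", "payload": {"series": [[[0, 0, 0], [0, 0, 0]], [[0, 0, 0], [0, 0, 0]], [[0, 0, 0], [0, 0, 0]], [[0, 0, 0], [0, 0, 0]], [[0, 0, 0], [0, 0, 0]], [[0, 0, 0], [0, 0, 0]], [[0, 0, 0], [0, 0, 0]], [[0, 0, 0], [0, 0, 0]]], "gripper": 0.2, "grip_force": 20}}

```text
t: 9.6
eef_pos: [0.4921, 0.0677, 0.0908]
orientation: [0.001, 0.05, 0.999, -0.0]
wrist_force: [-0.4, -0.5, -0.2]
finger_gap: 0.0342
```

```bash
python3 -c "
from h import *
avg(4)
np.save('pics/w4T.npy',toolT());w=snap('wrist','w4');s=snap('scene','s4');d=snap('side','d4')
a=cv2.resize(s['frame'][150:270,175:335],(800,600),interpolation=2)
cv2.imwrite('pics/m4.png',a)
cv2.imwrite('pics/n4.png',cv2.resize(d['frame'][150:300,150:350],(800,600),interpolation=2))
"
```

```text
9.8 F [-0.06  0.1   0.05] M [0.016  0.0178 0.0219] p [0.4921 0.0677 0.0908] gap 0.0343
```

View pics/m4.png

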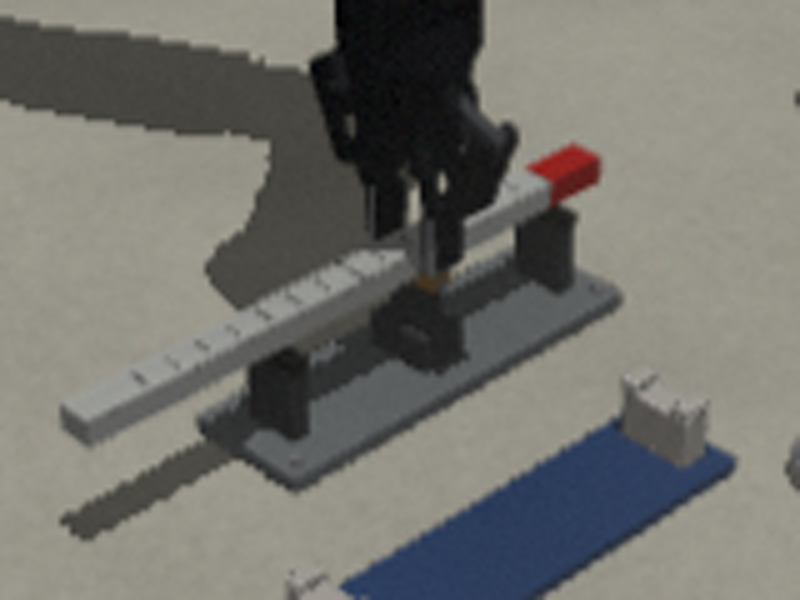

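The bar sits on the edge with the fingers slightly open and seems to clear the -y stop. To measure the tilt I need the side view.

View pics/n4.png

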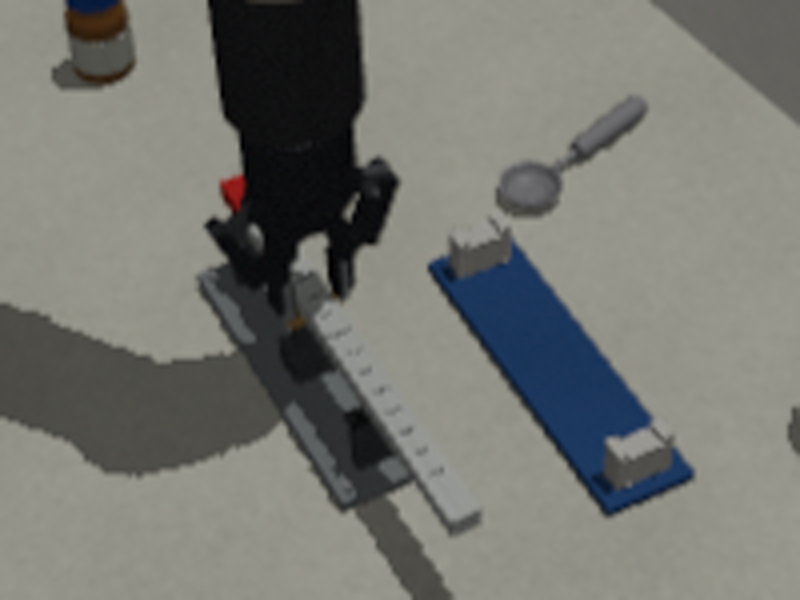

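```bash
cat >> h.py <<'E'
def tri(r1,r2):
    A=[];b=[]
    for p,d in(r1,r2):
        d=d/np.linalg.norm(d);K=np.eye(3)-np.outer(d,d);A.append(K);b.append(K@p)
    return np.linalg.lstsq(np.vstack(A),np.hstack(b),rcond=None)[0]
E
python3 -c "
from h import *
S=lambda u,v:ray('s4',175+u/5-.4,150+v/5-.4)
D=lambda u,v:ray('d4',150+u/4-.4,150+v/4-.4)
for a,b in(((62,408),(446,519)),((92,428),(480,512)),((578,145),(222,187))):print(tri(S(*a),D(*b)).round(4))
# predicted level-bar corners for this grasp vs tilt
for th in(-.07,0,.07):
  e=np.array([.491,.0705,.07]);u=np.array([.0995*np.cos(th),.995*np.cos(th),np.sin(th)]);x=np.array([.995,-.0995,0]);n=np.cross(x,u)
  for l,w in((-.228,-.011),(-.228,.011),(.132,-.011),(.132,.011)):
    P=e+u*l+x*w+n*.016;s=(proj('s4',P)-[174.6,149.6])*5;d=(proj('d4',P)-[149.6,149.6])*4;print(th,l,w,s.round(0),d.round(0))
"
```

```text
[ 0.4569 -0.1526  0.0843]
[ 0.4793 -0.1561  0.0823]
[0.4953 0.203  0.0824]
-0.07 -0.228 -0.011 [ 59. 378.] [448. 503.]
-0.07 -0.228 0.011 [ 87. 397.] [479. 490.]
-0.07 0.132 -0.011 [572. 158.] [219. 188.]
-0.07 0.132 0.011 [600. 172.] [246. 178.]
0 -0.228 -0.011 [ 59. 406.] [449. 521.]
0 -0.228 0.011 [ 87. 426.] [480. 508.]
0 0.132 -0.011 [571. 144.] [218. 179.]
0 0.132 0.011 [600. 158.] [245. 169.]
0.07 -0.228 -0.011 [ 62. 433.] [450. 537.]
0.07 -0.228 0.011 [ 89. 453.] [481. 524.]
0.07 0.132 -0.011 [570. 131.] [217. 171.]
0.07 0.132 0.011 [598. 145.] [245. 161.]
```

Level within about 0.005 rad, triangulated from both cameras. Next I open wider and retreat straight up.

{"api": "step_arm", "payload": {"series": [[[0, 0, 0], [0, 0, 0]], [[0, 0, 0], [0, 0, 0]], [[0, 0, 0], [0, 0, 0]], [[0, 0, 0], [0, 0, 0]], [[0, 0, -0.005], [0, 0, 0]], [[0, 0, -0.015], [0, 0, 0]], [[0, 0, -0.03], [0, 0, 0]], [[0, 0, -0.05], [0, 0, 0]]], "gripper": -0.7}}

```text
t: 10.75
eef_pos: [0.4917, 0.0675, 0.1416]
orientation: [0.001, 0.05, 0.999, -0.001]
wrist_force: [0.8, 0.6, 0.4]
finger_gap: 0.0727
```

{"api": "step_arm", "payload": {"series": [[[0, 0, -0.04], [0, 0, 0]], [[0, 0, -0.08], [0, 0, 0]], [[0, 0, -0.12], [0, 0, 0]], [[0, 0, -0.15], [0, 0, 0]], [[0, 0, -0.15], [0, 0, 0]], [[0, 0, -0.15], [0, 0, 0]], [[0, 0, -0.15], [0, 0, 0]], [[0, 0, -0.15], [0, 0, 0]]]}}

```text
t: 11.55
eef_pos: [0.4909, 0.0675, 0.2907]
orientation: [-0.0, 0.05, 0.999, -0.001]
wrist_force: [-0.8, -0.6, -1.0]
finger_gap: 0.0725
```

```bash
python3 -c "
from h import *
avg(10)
s=snap('scene','s5');d=snap('side','d5')
cv2.imwrite('pics/m5.png',np.hstack([cv2.resize(s['frame'][150:270,180:320],(466,400),interpolation=2),cv2.resize(d['frame'][170:290,185:285],(333,400),interpolation=2)]))
"
```

```text
12.05 F [-0.19  0.01  0.  ] M [0.0034 0.0079 0.002 ] p [0.4913 0.0677 0.2911] gap 0.0729
```

View pics/m5.png

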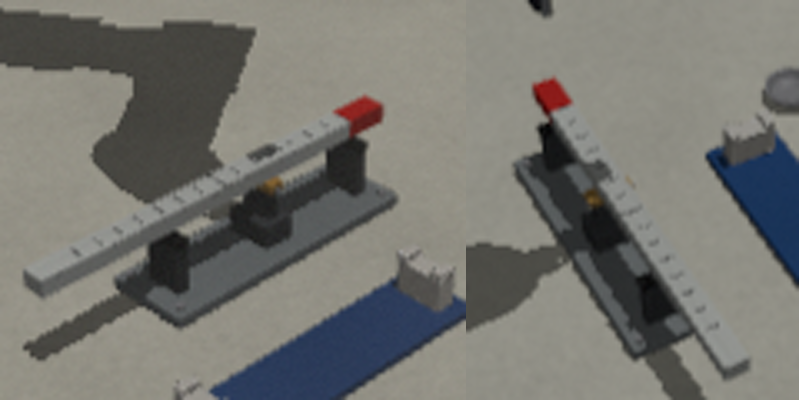

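```bash
python3 -c "
from h import *
s=snap('scene','s6');d=snap('side','d6')
for a,b in(('s4','s6'),('s5','s6'),('d5','d6')):
  A,B=[cv2.imread(f'pics/{k}.png',0).astype(np.float32) for k in(a,b)]
  for n,(u,v) in {'s':{'-y':(195,232),'red':(290,183)},'d':{'-y':(262,275),'red':(207,198)}}[a[0]].items():
    sl=np.s_[v-12:v+12,u-12:u+12];print(a,b,n,np.round(cv2.phaseCorrelate(A[sl].copy(),B[sl].copy(),cv2.createHanningWindow((24,24),5)),2))if 0 else print(a,b,n,cv2.phaseCorrelate(A[sl].copy(),B[sl].copy()))
avg(2)
print(manip.hand_in())
"
```

```text
s4 s6 -y ((-0.02916359588651929, 0.013237061452123555), 0.9995371858692832)
s4 s6 red ((0.150170108618374, 0.08655047800667326), 1.0671392778555553)
s5 s6 -y ((-0.10292400610566332, -0.08882402093475328), 1.0013654116127226)
s5 s6 red ((-0.08963156447778609, -0.02551687096079469), 1.003401885016097)
d5 d6 -y ((0.05670997240665798, -0.0020656609655755886), 1.0002942029386759)
d5 d6 red ((0.11545796184029378, 0.06872405259763781), 0.9988827885438999)
12.35 F [ 0.06 -0.   -0.53] M [ 0.0576 -0.006  -0.024 ] p [0.4914 0.0677 0.2916] gap 0.0726
the job is handed in; nothing more can be done
None
```

The bar is on the brass edge, level and clear of both rubber stops, and the job was handed in at about 12.4 s of the 64 s. `hand_in()` gave no verdict.

**What I did:** I gripped the bar about 45 mm from mid-length towards the red end and lifted it. Averaged wrist torque put its balance point about 3 mm from the grip towards the red end. I then set that point on the edge. The largest press on the stand I read was about 9 N. I released and backed straight up.

**Last checks:**
- **Level:** after release, corners in the scene and side views gave a tilt of 0 ± 0.01 rad, well inside the roughly 0.03 rad that 3 mm off balance would give.
- **Still:** neither end moved more than about 0.2 px between pictures taken after release.
- **Untouched:** wrist force is near zero and the gripper is well clear above the bar. I made no separate check of the jars, dish and scoop, but no move went near them.

**Readings that disagreed:** the wrist torque was noisy; one short average put the offset at about 11 mm against 2 mm in longer ones. One wrist-camera fix of the stand was several millimetres off the other two cameras, so I did not use it.

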